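# Pack the hand-wash caddy

## Task

Pack the hand-wash caddy: stand the scrub brush bristles down in the long trough, lay the soap bar flat in the ribbed dish, and stand the measuring cup (the one with the handle) in the wide round well and the thimble-sized steel cap in the small round well, both the same way up as they are now. Lower each one in rather than dropping it, and leave the plain tumbler and the wide jar lid where they are.

Things in the scene. Friction and masses are not known exactly. Their poses are not given: they have to be found in the camera images.
- brush_mid (a point): Scrub brush lying bristles down: blue plastic block 110 mm long (its x) by 42 mm wide (its y), 22 mm thick, over white bristles 23 mm high (100 x 34 mm); 45 mm high in all, rigid, about 90 g. The point is its centre, 22.5 mm above its underside; z up. The block is the part to grip: it spans 0.5 to 22.5 mm above the point.
- soap_mid (a point): Cream-coloured bar of soap with rounded edges, 76 mm long (its x), 46 mm wide (its y), 30 mm high, rigid, about 100 g. The point is its centre, 15 mm above its underside; z up.
- measuring_cup_mid (a point): Empty green plastic measuring cup, open upward: round, 54 mm across at the foot, 58 mm at the rim, 60 mm high, wall 3 mm, about 60 g, with a loop handle that reaches to 57 mm from the cup's axis towards its +y, 23 to 57 mm above its underside, and a small pouring lip at -y. The point is on its axis, 30 mm above its underside; z up.
- steel_cap_mid (a point): Thimble-sized solid steel cap standing upright: 28 mm across at the foot, 25 mm at the top, 30 mm high, about 40 g. The point is its centre, 15 mm above its underside; z up.
- tumbler_mid (a point): Look-alike to leave alone: plain green plastic tumbler of the same size and material as the measuring cup (58 mm across, 60 mm high), but with no handle and no lip. The point is on its axis, 30 mm above its underside.
- jar_lid_mid (a point): Look-alike to leave alone: wide flat steel jar lid, 54 mm across, 16 mm high. The point is its centre, 8 mm above its underside.
- trough: Long trough, the brush's pocket: open grey plastic box 140 mm (its x) by 70 mm (its y), walls 4 mm, inside 132 x 62 mm. Origin at the centre of its underside; inner floor 4 mm and rim 18 mm above the origin. All four pockets are fixed in one low beige tray (caddy, 328 x 248 mm, 12 mm high rim, fixed to the counter), two by two, 156 mm apart along their x and 116 mm apart along their y (centre to centre), all turned alike; which pocket is in which of the four places varies.
- soap_dish: Soap dish: open grey plastic box 106 mm (its x) by 78 mm (its y), inside 98 x 70 mm, with five flat white ribs across its floor. Origin at the centre of its underside; inner floor 4 mm and rim 10 mm above the origin.
- wide_well: Wide round well, the measuring cup's pocket: round grey plastic dish, 90 mm across outside, 82 mm inside. Origin at the centre of its underside; inner floor 4 mm and rim 18 mm above the origin. The cup's handle stays above its rim and may point any way.
- small_well: Small round well, the steel cap's pocket: round grey plastic dish, 60 mm across outside, 52 mm inside. Origin at the centre of its underside; inner floor 4 mm and rim 10 mm above the origin.
There are look-alikes about, which are no part of the job. What is shaped like the part that bears steel_cap_mid but red is not meant.

How it is judged:
By the outcome, as a careful person would: the job done as asked, in the order asked, and still so for the second after the job is handed in, with the robot touching nothing.
It also fails if it takes over 120 s, if anything falls off the work surface, if the arm or the gripper's body presses on something with over 40 N, if the wrist force passes 120 N, or if a joint passes its speed limit or range.

## Robot

A 7-joint arm with a two-finger parallel gripper is mounted at the origin on the work surface. World frame = base frame: x ahead of the robot, y to its left, z up, the work surface at z = 0. Lengths are in m, angles in rad, forces in N, time in s.
With the tool pointing down it reaches from about 0.35 to 0.9 m from the base axis. Payload 8.1 kg.
Tool frame: the origin (TCP) lies on the centre line of the jaws, within the pads' length; the fingertips stand 19 mm ahead of it and the grasp point (between the pads) is the TCP (arm.tip_reach is the distance from the TCP to the fingertips, in m); z points along the fingers, y is the line along which they close (so a half turn about z gives the same grasp; the last joint's range is limited). The gripper opens to 92 mm and grips with 3 to 60 N. Pads are 19 mm wide; open, the fingers measure 130 mm over their backs; the gripper's body (75 mm by 190 mm) begins 47 mm behind the grasp point.
Start: joints at [-1.446, 0.434, 0.025, 1.573, -0.012, 1.134, -0.075], TCP at [0.141, 0.609, 0.246] pointing down, gripper open.
Joint ranges: [-2.62, 2.62], [-0.44, 2.09], [-1.27, 1.32], [0.08, 2.57], [-1.32, 4.46], [0.12, 2], [-2.74, 2.74]. Speed limits (rad/s): [2.22, 2.22, 3.01, 3.01, 3.14, 3.14, 3.14].

## Interface

Orientations are given as a rotation vector (axis times angle).
In Python, from cell import arm gives the robot as it stands.
- The arm moves only by the tool arm_command, never from a script. Its argument "targets" is a list that holds one entry, the list of rows, each a list of 6 numbers: the shift along the tool's x, y, z in m, then the turn, a rotation vector about the tool's x, y, z in rad. A call has 1 to 10 rows; each row shifts and turns the commanded pose from where the row before left it, along the tool's axes as they then stand; what a row does not reach is not made up. A row lasts 1/8 s, in which the tool goes at most 62.5 mm and 10.7 degrees, less where a joint would pass 70% of its speed; a pose out of reach is approached as far as the arm can. A call with a gripper value outside its range is refused whole. "jaw" is the finger opening in m, from 0 to 0.0918, set as the call begins (left out, the last holds). The fingers move at their own pace and stop on an object; "newtons" is the grip in N (left out, the last holds). Time passes only in rows, so rows that do not move let the fingers close. It gives the time, the measured TCP pose, the force, the opening and the grip force at its end, in the units of the state.
- arm.observe(): the state, without advancing time (a new reading comes with each control period).
- arm.get_image(name): name is "scene" or "top" or "wrist"; returns a dict with "pixels" (420x560x3 uint8, red, green, blue), "z_map" (420x560 float32, m along the optical axis (not along the pixel's ray), 0 where there is no reading), "fx", "fy", "cx", "cy" (pixels), "xyz" and "rotation" of the camera in the world; the wrist camera has in their place "T_tool_cam" (4x4, takes a point from camera to tool coordinates, whose origin is the TCP and whose axes are the flange's). Camera axes: x right, y down, z forward; pixel columns grow to the right and rows downward; lengths in m; the calibration is good to about 2 mm. The wrist camera is an equidistant fisheye: a pixel r from the principal point sees the ray r / f radians off the axis. A picture is of the moment at which its call begins: read the wrist's pose just before it.
- arm.sign_off(): hands the job in; it is judged then, once.
The state is a dict: "clock": time; "joints": joint angles; "dq": joint speeds; "joint_efforts": joint torques, N m; "position": TCP position; "ee_rot": TCP orientation; "force": force on the tool from outside, world axes, zero at the start; "ft_torque": the same for the moment, N m; "width": opening from 0.0 (shut) to 1.0 (fully open); "gripper_force": force on a finger pad.
Only numpy, scipy, OpenCV 4.12 (cv2) and the standard library are available. Lean on these libraries where they do the work, as an engineer would, in place of code of your own. Each camera call takes 0.05 s, during which the arm holds its last target. There are 200 camera calls.

## Working session

There is one attempt and no reset: what is moved stays moved. The work goes in short steps, Python scripts to look and compute and a tool call to move; the robot and the scene stay as the last step left them, time stands still between calls to the robot, and variables do not carry over. Pictures are saved under pics/ and viewed, at most 14 in all, crops included, and the job is handed in when it is done.

Besides the shell and the picture viewer there is one more tool, called by a JSON object that holds its "fn" and its "kwargs". arm_command: Moves the arm, as the interface text tells. Its arguments: {"type":"object","properties":{"targets":{"type":"array","items":{"type":"array","items":{"type":"array","items":{"type":"number"}}}},"jaw":{"type":"number"},"newtons":{"type":"number"}},"required":["targets"]}

```bash
mkdir -p pics; ls
python3 - <<'E'
from cell import arm
import cv2
s=arm.observe();print(s)
for n in("top","scene"):
    im=arm.get_image(n);cv2.imwrite(f"pics/{n}0.png",im["pixels"][:,:,::-1]);print(n,im["fx"],im["fy"],im["cx"],im["cy"],im["xyz"],im["rotation"])
E
```

```text
pics
{'clock': 0.0, 'joints': array([-1.44558617,  0.43520213,  0.0249875 ,  1.57404386, -0.01161522,
        1.13401899, -0.07508607]), 'dq': array([ 1.22291926e-04, -6.21738647e-04, -6.91349380e-05,  7.34108958e-04,
        1.50402936e-03,  8.44858050e-04, -1.24552771e-03]), 'joint_efforts': array([ 1.39032003e-03, -6.67848086e+01,  9.86157395e-01, -3.14446735e+01,
       -6.02339557e-02,  4.30500624e-02,  1.87824385e-04]), 'position': array([0.14110367, 0.60838991, 0.24497867]), 'ee_rot': array([-3.57182056e-01, -3.12117769e+00,  2.39772514e-03]), 'force': array([ 0.09967936, -0.2226601 ,  0.4420302 ]), 'ft_torque': array([-0.00037388, -0.00362423,  0.00494837]), 'gripper_force': 0.0, 'width': 0.9989566854958843}
top 546.6428677632248 546.6428677632248 277.23128301467835 213.42209948790156 [0.43087633 0.01152205 1.49977417] [-2.15904062  2.20061534 -0.09202818]
scene 510.61448183451813 510.61448183451813 276.96372861993285 207.6141223238878 [0.94836088 0.54082329 1.00535668] [-0.95151821 -2.658473    0.8627031 ]
```

View pics/top0.png

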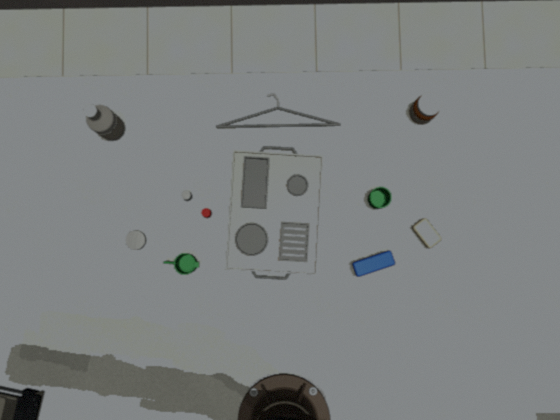

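View pics/scene0.png

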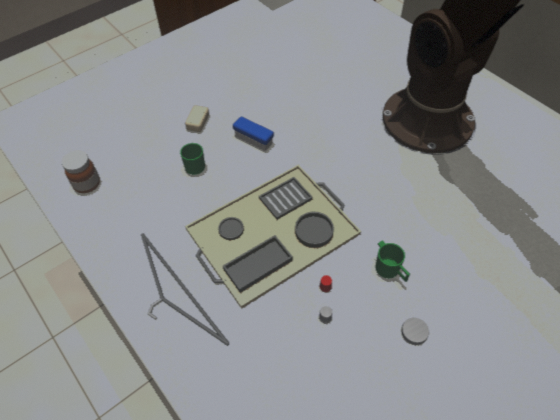

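The top view shows these, at (column, row):
- **Green vessels:** (186,263) has a handle to the left and a lip, so it is the measuring cup. (378,198) is plain, so it is the tumbler.
- **Caps:** (186,196) is small and grey, the steel cap. (207,213) is red and not meant. (136,239) is the wide jar lid.
- **To pack:** the soap is at (427,233) and the brush at (373,263).
- **Pockets:** trough (255,182), small well (297,185), wide well (251,239) and dish (294,242).

Next I measure and take a confirming crop.

```bash
cat > h.py <<'E'
import numpy as np, cv2
from scipy.spatial.transform import Rotation as R
def grab(arm,n):
    im=arm.get_image(n); im["hsv"]=cv2.cvtColor(im["pixels"],cv2.COLOR_RGB2HSV); return im
def cast(im,uv,z):
    uv=np.atleast_2d(uv).astype(float)
    d=np.c_[(uv[:,0]-im["cx"])/im["fx"],(uv[:,1]-im["cy"])/im["fy"],np.ones(len(uv))]
    d=R.from_rotvec(im["rotation"]).apply(d); o=np.asarray(im["xyz"])
    return o+d*((z-o[2])/d[:,2])[:,None]
def world(im):
    h,w=im["z_map"].shape; u,v=np.meshgrid(np.arange(w),np.arange(h)); z=im["z_map"]
    p=np.stack([(u-im["cx"])/im["fx"]*z,(v-im["cy"])/im["fy"]*z,z],-1).reshape(-1,3)
    return (R.from_rotvec(im["rotation"]).apply(p)+im["xyz"]).reshape(h,w,3)
def rect(p):
    c,s,a=cv2.minAreaRect((p[:,:2]*1000).astype(np.float32))
    if s[0]<s[1]: s=s[::-1];a+=90
    return np.round(c,1),np.round(s,1),round((a+90)%180-90,1)   # mm, long-axis angle deg
E
python3 - <<'E'
from cell import arm
from h import *
im=grab(arm,"top");W=world(im);H=im["hsv"]
def cont(mask,box):
    u,v,r=box;m=np.zeros(mask.shape,np.uint8);m[v-r:v+r,u-r:u+r]=mask[v-r:v+r,u-r:u+r]
    c=max(cv2.findContours(m,0,cv2.CHAIN_APPROX_NONE)[0],key=cv2.contourArea);return m,c[:,0]
g=W[:,:,2]
print("table z",np.median(g[300:320,100:180]),"tray",g[210,275],g[170,275],"trough",g[182,255],"well",g[239,251],g[185,297],"dish",g[242,294],"brush",g[263,373],"soap",g[233,427],"cap",g[196,186],"red",g[213,207],"lid",g[239,136])
for n,u,v,r,z in[("brush",373,263,28,.045),("soap",427,233,22,.03),("cup",186,263,30,.06),("tumbler",378,198,18,.06),("cap",186,196,9,.03),("red",207,213,9,.03),("lid",136,239,16,.016)]:
    m,c=cont(((g>z-.012)&(g>.008)).astype(np.uint8),(u,v,r)); p=cast(im,c,z)
    print(n,rect(p),"circ",np.round(np.array(cv2.minEnclosingCircle((p[:,:2]*1000).astype(np.float32))[0]),1),c.min(0),c.max(0))
gray=cv2.cvtColor(im["pixels"],cv2.COLOR_RGB2GRAY)
for n,u,v,r in[("trough",255,182,32),("small",297,185,15),("wide",251,239,21),("dish",294,242,26)]:
    m,c=cont((gray<125).astype(np.uint8),(u,v,r)); print(n,rect(cast(im,c,.02)),gray[v,u])
a=cv2.resize(im["pixels"][170:290,110:230],(480,480),interpolation=2);b=cv2.resize(im["pixels"][170:220,350:410],(288,240),interpolation=2)
o=np.zeros((480,780,3),np.uint8);o[:,:480]=a;o[:240,490:778]=b
cv2.imwrite("pics/crop1.png",o[:,:,::-1])
E
```

```text
table z 0.0006630975059982447 tray 0.005685486510627946 0.0017145807766485444 trough 0.014491853649069464 well 0.009519015371401096 0.005494181124751529 dish 0.008751363550907998 brush 0.047339406022620434 soap 0.029168556294306258 cap 0.028353415508879376 red 0.03333163243194881 lid 0.015678732013280072
brush (array([ 414.4, -244.7]), array([110.1,  41.6]), -72.8) circ [ 414.1 -245.2] [353 250] [395 276]
soap (array([ 493., -393.]), array([76.4, 47.4]), 36.3) circ [ 493.6 -394. ] [413 218] [441 247]
cup (array([427.3, 259.7]), array([84. , 56.9]), 55.6) circ [425.9 262.8] [163 253] [199 274]
tumbler (array([ 588.7, -266.4]), array([55.9, 53.3]), 88.9) circ [ 588.1 -266.9] [370 187] [391 207]
cap (array([607.4, 252.4]), array([24.4, 21.8]), 88.9) circ [607.2 252.9] [182 191] [191 199]
red (array([560.3, 200. ]), array([23.1, 22.8]), 44.3) circ [559.4 200.9] [201 208] [210 217]
lid (array([489.6, 392.9]), array([53.1, 52.3]), -45.4) circ [488.4 393.4] [126 230] [145 250]
trough (array([641. ,  68.6]), array([144.5,  75.2]), -4.6) 93
small (array([631.1, -46.8]), array([62.1, 60. ]), -46.0) 96
wide (array([486.9,  80.2]), array([92.1, 89.3]), 88.9) 95
dish (array([477. , -33.7]), array([107.5,  82.3]), -4.9) 128
```

View pics/crop1.png

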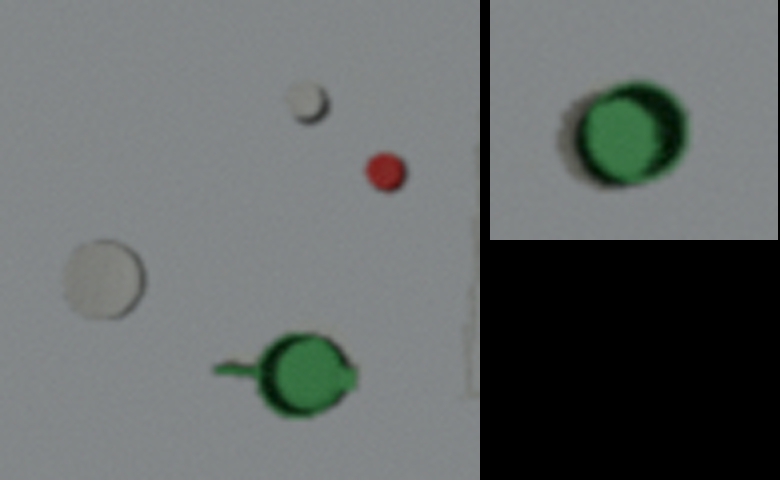

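Crop confirms it: the cup with handle and lip is at (303,373) in the crop. The tumbler on the right is plain. The grey steel cap is at (310,102), well apart from the red one at (387,172) and the lid at (104,280). Now the move planner.

```bash
cat >> h.py <<'E'
def plan(arm,x,y,z,phi):
    """turn (pure, first) then shift in the turned tool frame; phi = closing-axis angle in deg (half-turn free)"""
    s=arm.observe(); Rc=R.from_rotvec(s["ee_rot"]); best=None
    neutral=np.arctan2(y,x)-np.arctan2(.608,.141)+np.arctan2(*R.from_rotvec([-.357,-3.121,.002]).as_matrix()[[1,0],1])
    for k in(0,180):
        f=np.deg2rad(phi+k); e=(f-neutral+np.pi)%(2*np.pi)-np.pi
        if best is None or abs(e)<abs(best[0]): best=(e,f)
    f=best[1]; Y=np.array([np.cos(f),np.sin(f),0]); Z=np.array([0,0,-1.]); Rt=R.from_matrix(np.c_[np.cross(Y,Z),Y,Z])
    d=Rt.inv().apply(np.array([x,y,z])-s["position"])
    print("t",round(float(s["clock"]),2),"pos",np.round(s["position"],4),"j7",round(float(s["joints"][6]),2),"F",np.round(s["force"],1),"w",round(float(s["width"])*.0918,4),"gf",round(float(s["gripper_force"]),1))
    print("TURN",np.round((Rc.inv()*Rt).as_rotvec(),3),"SHIFT",np.round(d,4),"rel",round(best[0],2))
E
python3 - <<'E'
from cell import arm
from h import *
plan(arm,.45,.25,.245,17.2); plan(arm,.4142,-.245,.15,17.2)
im=grab(arm,"top");H=im["hsv"];W=world(im)
m=((H[:,:,0]>50)&(H[:,:,0]<80)&(H[:,:,1]>90)).astype(np.uint8);m[:,230:]=0
mo=cv2.morphologyEx(m,cv2.MORPH_OPEN,cv2.getStructuringElement(2,(11,11)))
c=max(cv2.findContours(mo,0,1)[0],key=cv2.contourArea);(e,ax,an)=cv2.fitEllipse(c);print("cup",e,ax,cast(im,e,.055))
v,u=np.nonzero(m);k=u<169;print("handle",cast(im,[u[k].mean(),v[k].mean()],.04))
c=np.array([.559,.0171]);
g=W[:,:,2]
for n,u,v,r in[("trough",255,182,9),("small",297,185,6),("wide",251,239,9),("dish",294,242,9),("trayA",275,215,5),("table",340,215,9)]: print(n,np.median(g[v-r:v+r,u-r:u+r]))
E
```

```text
t 0.15 pos [0.1411 0.6085 0.2451] j7 -0.08 F [-1.1 -1.  -0. ] w 0.0916 gf 0.0
TURN [-1.000e-03  1.000e-03  1.043e+00] SHIFT [-4.338e-01  1.891e-01  1.000e-04] rel -0.21
t 0.15 pos [0.1411 0.6085 0.2451] j7 -0.08 F [-1.1 -1.  -0. ] w 0.0916 gf 0.0
TURN [-1.000e-03  1.000e-03  1.043e+00] SHIFT [-0.8961  0.0085  0.0951] rel 0.83
cup (185.0988311767578, 263.3968811035156) (19.154510498046875, 21.596233367919922) [[0.42333202 0.25294671 0.055     ]]
handle [[0.16170128 0.57606087 0.04      ]]
trough 0.008651847127525647
small 0.008005616712988162
wide 0.008177226346601119
dish 0.009102237577792494
trayA 0.004357710317199781
table 9.104172905927133e-05
```

{"fn": "arm_command", "kwargs": {"targets": [[[0, 0, 0, 0, 0, 0.174], [0, 0, 0, 0, 0, 0.174], [0, 0, 0, 0, 0, 0.174], [0, 0, 0, 0, 0, 0.174], [0, 0, 0, 0, 0, 0.174], [0, 0, 0, 0, 0, 0.174], [0, 0, 0, 0, 0, 0]]], "jaw": 0.08, "newtons": 20}}

```text
clock: 1.08
position: [0.141, 0.6088, 0.2455]
ee_rot: [1.864, 2.528, -0.0]
force: [-0.4, -1.0, -1.1]
width: 0.869
gripper_force: 0.0
```

{"fn": "arm_command", "kwargs": {"targets": [[[-0.048, 0.021, 0, 0, 0, 0], [-0.048, 0.021, 0, 0, 0, 0], [-0.048, 0.021, 0, 0, 0, 0], [-0.048, 0.021, 0, 0, 0, 0], [-0.048, 0.021, 0, 0, 0, 0], [-0.048, 0.021, 0, 0, 0, 0], [-0.048, 0.021, 0, 0, 0, 0], [-0.048, 0.021, 0, 0, 0, 0], [-0.048, 0.021, 0, 0, 0, 0], [0, 0, 0, 0, 0, 0]]]}}

```text
clock: 2.33
position: [0.4517, 0.2475, 0.2461]
ee_rot: [1.868, 2.523, 0.0]
force: [-0.1, 2.0, 0.1]
width: 0.872
gripper_force: 0.0
```

Run:
```python
from cell import arm
from h import *
plan(arm,.4142,-.245,.15,17.2)
```

```text
t 2.33 pos [0.4517 0.2475 0.2461] j7 -0.17 F [-0.1  2.   0.1] w 0.0801 gf 0.0
TURN [ 0.001  0.002 -0.004] SHIFT [-0.4594 -0.1815  0.0961] rel 0.83
```

{"fn": "arm_command", "kwargs": {"targets": [[[-0.051, -0.0202, 0.0107, 0, 0, 0], [-0.051, -0.0202, 0.0107, 0, 0, 0], [-0.051, -0.0202, 0.0107, 0, 0, 0], [-0.051, -0.0202, 0.0107, 0, 0, 0], [-0.051, -0.0202, 0.0107, 0, 0, 0], [-0.051, -0.0202, 0.0107, 0, 0, 0], [-0.051, -0.0202, 0.0107, 0, 0, 0], [-0.051, -0.0202, 0.0107, 0, 0, 0], [-0.051, -0.0202, 0.0107, 0, 0, 0], [0, 0, 0, 0, 0, 0]]]}}

```text
clock: 3.58
position: [0.4092, -0.2444, 0.1491]
ee_rot: [1.87, 2.524, -0.003]
force: [0.3, 0.7, 1.0]
width: 0.873
gripper_force: 0.0
```

Run:
```python
from cell import arm
from h import *
plan(arm,.4142,-.245,.04,17.2)
im=arm.get_image("wrist");cv2.imwrite("pics/w1.png",im["pixels"][:,:,::-1]);print(im["T_tool_cam"],im["fx"],im["cx"],im["cy"])
```

```text
t 3.58 pos [ 0.4092 -0.2444  0.1491] j7 1.04 F [0.3 0.7 1. ] w 0.0801 gf 0.0
TURN [-0.001  0.002 -0.004] SHIFT [-0.0021  0.0046  0.1091] rel 0.83
[[-2.37176243e-04 -9.54643978e-01 -2.97749590e-01  8.10545981e-02]
 [ 9.99999870e-01 -3.60512913e-04  3.59312903e-04 -3.72862355e-04]
 [-4.50358471e-04 -2.97749466e-01  9.54643940e-01 -1.38676459e-01]
 [ 0.00000000e+00  0.00000000e+00  0.00000000e+00  1.00000000e+00]] 325.19226210127806 282.9562363601555 210.568076653077
```

View pics/w1.png

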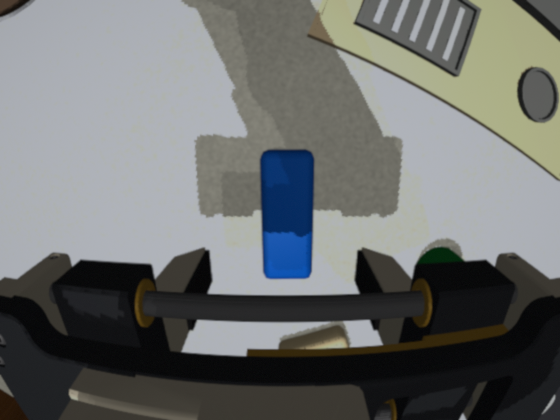

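The wrist view shows the blue brush block at (287,215). It is parallel to the fingers and between them, matching the plan. I descend and grip.

{"fn": "arm_command", "kwargs": {"targets": [[[-0.002, 0.0046, 0.03, 0, 0, -0.004], [0, 0, 0.03, 0, 0, 0], [0, 0, 0.03, 0, 0, 0], [0, 0, 0.019, 0, 0, 0], [0, 0, 0, 0, 0, 0]]]}}

```text
clock: 4.25
position: [0.4154, -0.2387, 0.0396]
ee_rot: [-1.854, -2.533, -0.001]
force: [-0.2, -1.0, 0.7]
width: 0.874
gripper_force: 0.0
```

{"fn": "arm_command", "kwargs": {"targets": [[[0, 0, 0, 0, 0, 0], [0, 0, 0, 0, 0, 0], [0, 0, 0, 0, 0, 0], [0, 0, 0, 0, 0, 0], [0, 0, 0, 0, 0, 0], [0, 0, 0, 0, 0, 0]]], "jaw": 0.03, "newtons": 20}}

```text
clock: 5.0
position: [0.4154, -0.2411, 0.0407]
ee_rot: [1.861, 2.531, 0.0]
force: [-1.5, 0.9, 6.5]
width: 0.455
gripper_force: 20.0
```

{"fn": "arm_command", "kwargs": {"targets": [[[0, 0, -0.03, 0, 0, 0], [0, 0, -0.05, 0, 0, 0], [0, 0, -0.05, 0, 0, 0], [0, 0, 0, 0, 0, 0]]]}}

```text
clock: 5.5
position: [0.4173, -0.2421, 0.1735]
ee_rot: [1.857, 2.527, 0.004]
force: [-0.5, 0.4, -1.1]
width: 0.459
gripper_force: 20.0
```

Run:
```python
from cell import arm
from h import *
plan(arm,.641,.0686,.15,85.3)
```

```text
t 5.5 pos [ 0.4173 -0.2421  0.1735] j7 1.02 F [-0.5  0.4 -1.1] w 0.0421 gf 20.0
TURN [ 0.003  0.006 -1.186] SHIFT [-0.1975  0.328   0.0235] rel 1.38
```

{"fn": "arm_command", "kwargs": {"targets": [[[0, 0, 0, 0, 0, -0.1694], [0, 0, 0, 0, 0, -0.1694], [0, 0, 0, 0, 0, -0.1694], [0, 0, 0, 0, 0, -0.1694], [0, 0, 0, 0, 0, -0.1694], [0, 0, 0, 0, 0, -0.1694], [0, 0, 0, 0, 0, -0.1694], [0, 0, 0, 0, 0, 0]]]}}

```text
clock: 6.5
position: [0.4148, -0.2408, 0.1695]
ee_rot: [-0.131, -3.138, -0.001]
force: [0.2, 0.7, -0.9]
width: 0.456
gripper_force: 20.0
```

{"fn": "arm_command", "kwargs": {"targets": [[[-0.025, 0.041, 0.003, 0, 0, 0], [-0.025, 0.041, 0.003, 0, 0, 0], [-0.025, 0.041, 0.003, 0, 0, 0], [-0.025, 0.041, 0.003, 0, 0, 0], [-0.025, 0.041, 0.003, 0, 0, 0], [-0.025, 0.041, 0.003, 0, 0, 0], [-0.025, 0.041, 0.003, 0, 0, 0], [-0.0225, 0.041, 0.003, 0, 0, 0], [0, 0, 0, 0, 0, 0], [0, 0, 0, 0, 0, 0]]]}}

```text
clock: 7.75
position: [0.6385, 0.0691, 0.1455]
ee_rot: [-0.133, -3.137, 0.002]
force: [0.5, -0.1, -1.0]
width: 0.454
gripper_force: 20.0
```

Run:
```python
from cell import arm
from h import *
plan(arm,.641,.0686,.06,85.3)
im=arm.get_image("wrist");cv2.imwrite("pics/w2.png",im["pixels"][:,:,::-1])
```

```text
t 7.75 pos [0.6385 0.0691 0.1455] j7 1.46 F [ 0.5 -0.1 -1. ] w 0.0417 gf 20.0
TURN [-0.001 -0.002 -0.003] SHIFT [-0.0025 -0.0003  0.0855] rel 1.38
```

View pics/w2.png

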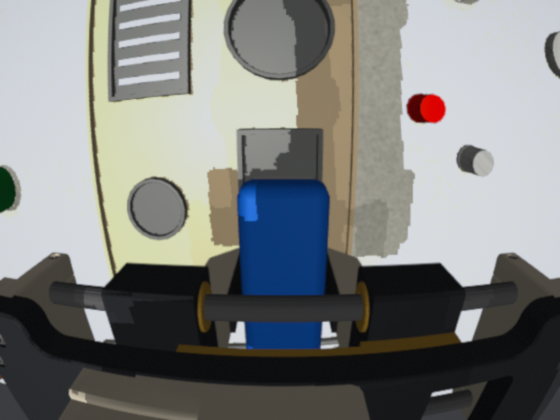

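The wrist view shows the brush at (285,260), lined up with the trough at (280,150). Its near end works out to about 53 mm from the TCP, so it is centred within 2 mm. I lower it.

{"fn": "arm_command", "kwargs": {"targets": [[[-0.001, 0, 0.03, 0, 0, -0.003], [0, 0, 0.03, 0, 0, 0], [0, 0, 0.02, 0, 0, 0], [0, 0, 0.01, 0, 0, 0], [0, 0, 0, 0, 0, 0]]]}}

```text
clock: 8.43
position: [0.64, 0.0692, 0.0562]
ee_rot: [-0.125, -3.138, 0.0]
force: [-0.9, 0.1, -1.9]
width: 0.457
gripper_force: 20.0
```

{"fn": "arm_command", "kwargs": {"targets": [[[0, 0, 0.002, 0, 0, 0], [0, 0, 0.002, 0, 0, 0], [0, 0, 0.002, 0, 0, 0], [0, 0, 0.001, 0, 0, 0]]]}}

```text
clock: 8.93
position: [0.6402, 0.0696, 0.0495]
ee_rot: [0.124, 3.139, 0.0]
force: [-0.2, -0.2, -1.0]
width: 0.455
gripper_force: 20.0
```

{"fn": "arm_command", "kwargs": {"targets": [[[0, 0, 0.001, 0, 0, 0], [0, 0, 0.001, 0, 0, 0], [0, 0, 0, 0, 0, 0]]]}}

```text
clock: 9.3
position: [0.6402, 0.0696, 0.0487]
ee_rot: [0.124, 3.139, 0.001]
force: [-5.0, -0.2, 13.3]
width: 0.453
gripper_force: 20.0
```

Contact. I release and rise.

{"fn": "arm_command", "kwargs": {"targets": [[[0, 0, -0.0005, 0, 0, 0], [0, 0, 0, 0, 0, 0], [0, 0, 0, 0, 0, 0], [0, 0, 0, 0, 0, 0]]], "jaw": 0.06}}

```text
clock: 9.8
position: [0.6401, 0.0696, 0.0478]
ee_rot: [-0.124, -3.139, 0.0]
force: [0.1, 0.1, 0.0]
width: 0.654
gripper_force: 0.0
```

{"fn": "arm_command", "kwargs": {"targets": [[[0, 0, -0.02, 0, 0, 0], [0, 0, -0.03, 0, 0, 0], [0, 0, -0.05, 0, 0, 0], [0, 0, -0.05, 0, 0, 0], [0, 0, -0.02, 0, 0, 0], [0, 0, 0, 0, 0, 0]]]}}

```text
clock: 10.55
position: [0.6413, 0.0695, 0.2212]
ee_rot: [0.124, 3.134, 0.002]
force: [-0.2, 0.4, -0.7]
width: 0.652
gripper_force: 0.0
```

Run:
```python
from cell import arm
from h import *
plan(arm,.493,-.393,.17,126.3)
```

```text
t 10.55 pos [0.6413 0.0695 0.2212] j7 1.45 F [-0.2  0.4 -0.7] w 0.0599 gf 0.0
TURN [0.006 0.    2.429] SHIFT [-0.3933  0.285   0.0512] rel -0.26
```

{"fn": "arm_command", "kwargs": {"targets": [[[0, 0, 0, 0, 0, 0.1735], [0, 0, 0, 0, 0, 0.1735], [0, 0, 0, 0, 0, 0.1735], [0, 0, 0, 0, 0, 0.1735], [0, 0, 0, 0, 0, 0.1735], [0, 0, 0, 0, 0, 0.1735], [0, 0, 0, 0, 0, 0.1735]]], "jaw": 0.075}}

```text
clock: 11.42
position: [0.6395, 0.0695, 0.2172]
ee_rot: [-1.9, -2.501, 0.002]
force: [0.6, 0.1, -0.2]
width: 0.819
gripper_force: 0.0
```

{"fn": "arm_command", "kwargs": {"targets": [[[0, 0, 0, 0, 0, 0.1735], [0, 0, 0, 0, 0, 0.1735], [0, 0, 0, 0, 0, 0.1735], [0, 0, 0, 0, 0, 0.1735], [0, 0, 0, 0, 0, 0.1735], [0, 0, 0, 0, 0, 0.1735], [0, 0, 0, 0, 0, 0.1735], [0, 0, 0, 0, 0, 0]]]}}

```text
clock: 12.42
position: [0.6396, 0.0697, 0.2171]
ee_rot: [2.985, 0.98, -0.003]
force: [-0.1, 0.3, -0.1]
width: 0.819
gripper_force: 0.0
```

{"fn": "arm_command", "kwargs": {"targets": [[[-0.0437, 0.0317, 0.0057, 0, 0, 0], [-0.0437, 0.0317, 0.0057, 0, 0, 0], [-0.0437, 0.0317, 0.0057, 0, 0, 0], [-0.0437, 0.0317, 0.0057, 0, 0, 0], [-0.0437, 0.0317, 0.0057, 0, 0, 0], [-0.0437, 0.0317, 0.0057, 0, 0, 0], [-0.0437, 0.0317, 0.0057, 0, 0, 0], [-0.0437, 0.0317, 0.0057, 0, 0, 0], [-0.0437, 0.0317, 0.0057, 0, 0, 0], [0, 0, 0, 0, 0, 0]]]}}

```text
clock: 13.68
position: [0.4881, -0.3983, 0.1667]
ee_rot: [2.985, 0.972, -0.004]
force: [-0.5, 0.8, 0.2]
width: 0.822
gripper_force: 0.0
```

Run:
```python
from cell import arm
from h import *
plan(arm,.493,-.393,.028,126.3)
im=arm.get_image("wrist");cv2.imwrite("pics/w3.png",im["pixels"][:,:,::-1])
t=grab(arm,"top");W=world(t)
H=t["hsv"];m=((H[:,:,0]>100)&(H[:,:,0]<130)&(H[:,:,1]>120)).astype(np.uint8);m[:,330:]=0;m[:,:200]=0
c=max(cv2.findContours(m,0,1)[0],key=cv2.contourArea);print("brush",rect(cast(t,c[:,0],.053)))
```

```text
t 13.68 pos [ 0.4881 -0.3983  0.1667] j7 0.16 F [-0.5  0.8  0.2] w 0.0755 gf 0.0
TURN [ 0.001  0.003 -0.004] SHIFT [ 0.0071 -0.0014  0.1387] rel -0.26
brush (array([645.3,  71.3]), array([110.2,  40.6]), -4.5)
```

View pics/w3.png

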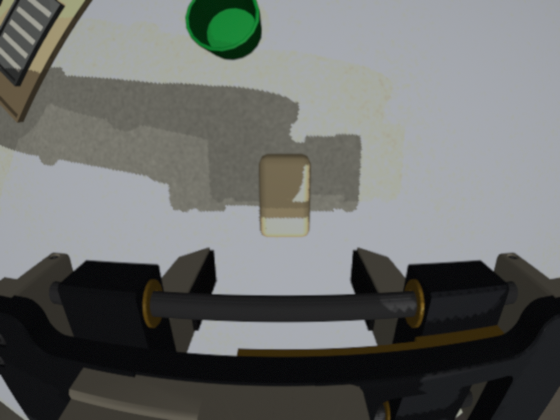

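The wrist view shows the soap at (285,196), square between the fingers and 7 mm ahead in tool x, as planned. The brush reads (645,71) against the trough's (641,69), so it is in.

{"fn": "arm_command", "kwargs": {"targets": [[[0.0074, 0, 0.04, 0, 0, -0.004], [0, 0, 0.04, 0, 0, 0], [0, 0, 0.04, 0, 0, 0], [0, 0, 0.0185, 0, 0, 0], [0, 0, 0, 0, 0, 0]]]}}

```text
clock: 14.4
position: [0.4982, -0.3875, 0.0275]
ee_rot: [-2.981, -0.987, 0.001]
force: [0.9, -0.4, 0.7]
width: 0.817
gripper_force: 0.0
```

{"fn": "arm_command", "kwargs": {"targets": [[[0, 0, 0, 0, 0, 0], [0, 0, 0, 0, 0, 0], [0, 0, 0, 0, 0, 0], [0, 0, 0, 0, 0, 0], [0, 0, 0, 0, 0, 0], [0, 0, 0, 0, 0, 0]]], "jaw": 0.035, "newtons": 20}}

```text
clock: 15.15
position: [0.4986, -0.3893, 0.029]
ee_rot: [2.982, 0.984, 0.002]
force: [0.2, 0.1, 7.2]
width: 0.497
gripper_force: 20.0
```

{"fn": "arm_command", "kwargs": {"targets": [[[0, 0, -0.03, 0, 0, 0], [0, 0, -0.05, 0, 0, 0], [0, 0, -0.05, 0, 0, 0], [0, 0, 0, 0, 0, 0]]]}}

```text
clock: 15.65
position: [0.4992, -0.3906, 0.162]
ee_rot: [2.979, 0.983, 0.006]
force: [-0.3, -0.2, -0.8]
width: 0.497
gripper_force: 20.0
```

Run:
```python
from cell import arm
from h import *
plan(arm,.477,-.0337,.13,85.3)
```

```text
t 15.65 pos [ 0.4992 -0.3906  0.162 ] j7 0.15 F [-0.3 -0.2 -0.8] w 0.0457 gf 20.0
TURN [ 0.005  0.006 -2.422] SHIFT [0.0513 0.3539 0.032 ] rel 1.56
```

{"fn": "arm_command", "kwargs": {"targets": [[[0, 0, 0, 0, 0, 0.144], [0, 0, 0, 0, 0, 0.144], [0, 0, 0, 0, 0, 0.144], [0, 0, 0, 0, 0, 0.144], [0, 0, 0, 0, 0, 0.144], [0, 0, 0, 0, 0, 0]]]}}

```text
clock: 16.4
position: [0.4976, -0.3883, 0.1569]
ee_rot: [-3.138, 0.128, 0.003]
force: [-0.8, -0.2, -1.2]
width: 0.498
gripper_force: 20.0
```

{"fn": "arm_command", "kwargs": {"targets": [[[-0.0064, -0.0506, 0.0045, 0, 0, 0], [-0.0064, -0.0506, 0.0045, 0, 0, 0], [-0.0064, -0.0506, 0.0045, 0, 0, 0], [-0.0064, -0.0506, 0.0045, 0, 0, 0], [-0.0064, -0.0506, 0.0045, 0, 0, 0], [-0.0064, -0.0506, 0.0045, 0, 0, 0], [-0.0064, -0.0506, 0.0045, 0, 0, 0], [0, 0, 0, 0, 0, 0], [0, 0, 0, 0, 0, 0], [0, 0, 0, 0, 0, 0]]]}}

```text
clock: 17.65
position: [0.4826, -0.0335, 0.1268]
ee_rot: [3.139, -0.131, 0.001]
force: [0.2, -0.4, -1.3]
width: 0.499
gripper_force: 20.0
```

Run:
```python
from cell import arm
from h import *
plan(arm,.4835,-.0337,.06,-94.7)
s=arm.observe();print(s["ee_rot"])
im=arm.get_image("wrist");cv2.imwrite("pics/w4.png",im["pixels"][:,:,::-1])
```

```text
t 17.65 pos [ 0.4826 -0.0335  0.1268] j7 -0.88 F [ 0.2 -0.4 -1.3] w 0.0458 gf 20.0
TURN [-1.00e-03 -0.00e+00  3.14e+00] SHIFT [-0.0009 -0.0001  0.0668] rel 1.56
[ 3.13855011e+00 -1.31025813e-01  7.70994508e-04]
```

View pics/w4.png

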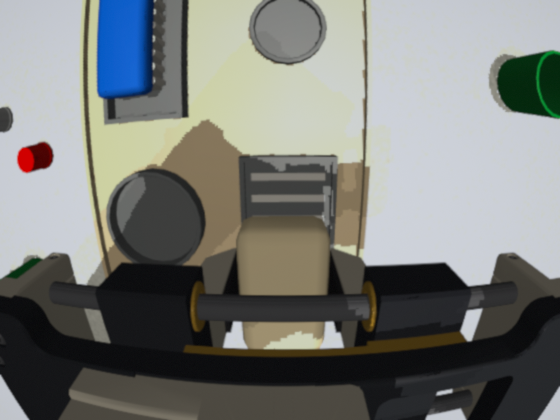

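The wrist view shows the soap at (284,275) over the dish at (288,195). The dish centre lies about 4 mm nearer the base and 2–3 mm to the right. I correct and lower.

{"fn": "arm_command", "kwargs": {"targets": [[[-0.004, 0.002, 0.025, 0, 0, 0], [0, 0, 0.025, 0, 0, 0], [0, 0, 0.02, 0, 0, 0], [0, 0, 0.01, 0, 0, 0], [0, 0, 0, 0, 0, 0], [0, 0, 0, 0, 0, 0]]]}}

```text
clock: 18.45
position: [0.4788, -0.0342, 0.0472]
ee_rot: [-3.139, 0.13, -0.001]
force: [0.2, -0.2, -0.7]
width: 0.498
gripper_force: 20.0
```

{"fn": "arm_command", "kwargs": {"targets": [[[0, 0, 0.002, 0, 0, 0], [0, 0, 0.002, 0, 0, 0], [0, 0, 0.002, 0, 0, 0], [0, 0, 0, 0, 0, 0]]]}}

```text
clock: 18.95
position: [0.4784, -0.0337, 0.0405]
ee_rot: [-3.139, 0.129, 0.0]
force: [-0.4, 0.0, -0.8]
width: 0.495
gripper_force: 20.0
```

{"fn": "arm_command", "kwargs": {"targets": [[[0, 0, 0.001, 0, 0, 0], [0, 0, 0.001, 0, 0, 0], [0, 0, 0, 0, 0, 0]]]}}

```text
clock: 19.32
position: [0.4784, -0.0338, 0.0386]
ee_rot: [3.139, -0.13, -0.0]
force: [-1.3, 0.3, -0.9]
width: 0.5
gripper_force: 20.0
```

{"fn": "arm_command", "kwargs": {"targets": [[[0, 0, 0.001, 0, 0, 0], [0, 0, 0.0005, 0, 0, 0], [0, 0, 0, 0, 0, 0]]]}}

```text
clock: 19.7
position: [0.4784, -0.0338, 0.0371]
ee_rot: [-3.139, 0.13, 0.0]
force: [-1.2, 0.3, -0.7]
width: 0.501
gripper_force: 20.0
```

{"fn": "arm_command", "kwargs": {"targets": [[[0, 0, 0.0005, 0, 0, 0], [0, 0, 0.0005, 0, 0, 0], [0, 0, 0, 0, 0, 0]]]}}

```text
clock: 20.08
position: [0.4784, -0.0338, 0.0368]
ee_rot: [-3.138, 0.13, -0.001]
force: [-4.3, 1.6, 14.8]
width: 0.496
gripper_force: 20.0
```

{"fn": "arm_command", "kwargs": {"targets": [[[0, 0, -0.0005, 0, 0, 0], [0, 0, 0, 0, 0, 0], [0, 0, 0, 0, 0, 0], [0, 0, 0, 0, 0, 0]]], "jaw": 0.062}}

```text
clock: 20.58
position: [0.4784, -0.0338, 0.0365]
ee_rot: [3.139, -0.129, -0.0]
force: [-0.4, 0.5, -0.9]
width: 0.676
gripper_force: 0.0
```

{"fn": "arm_command", "kwargs": {"targets": [[[0, 0, -0.02, 0, 0, 0], [0, 0, -0.03, 0, 0, 0], [0, 0, -0.05, 0, 0, 0], [0, 0, -0.05, 0, 0, 0], [0, 0, -0.03, 0, 0, 0], [0, 0, 0, 0, 0, 0]]]}}

```text
clock: 21.32
position: [0.4796, -0.034, 0.2184]
ee_rot: [-3.137, 0.129, -0.006]
force: [0.5, -0.5, -1.0]
width: 0.673
gripper_force: 0.0
```

Run:
```python
from cell import arm
from h import *
im=grab(arm,"top");H=im["hsv"]
m=((H[:,:,0]>50)&(H[:,:,0]<80)&(H[:,:,1]>90)).astype(np.uint8);m[:,230:]=0;m[:,:155]=0;m[:245]=0;m[285:]=0
c=max(cv2.findContours(m,0,1)[0],key=cv2.contourArea)[:,0];print(c.min(0),c.max(0))
v,u=np.nonzero(m);k=u<170;h=cast(im,[u[k].mean(),v[k].mean()],.04)[0]
a=np.array([.4238,.2532]);d=h[:2]-a;print("handle",h,"angle",np.rad2deg(np.arctan2(d[1],d[0])),"lip",cast(im,[199,264],.055))
plan(arm,.4238,.2532,.19,np.rad2deg(np.arctan2(d[1],d[0]))+90)
```

```text
[164 254] [198 273]
handle [0.4287738  0.30443714 0.04      ] angle 84.45543693351098 lip [[0.42105219 0.21638512 0.055     ]]
t 21.38 pos [ 0.4788 -0.0335  0.2171] j7 -1.08 F [-0.1  0.1 -1.4] w 0.0617 gf 0.0
TURN [-0.    -0.003 -1.556] SHIFT [ 0.28   -0.0824  0.0271] rel -0.64
```

{"fn": "arm_command", "kwargs": {"targets": [[[0, 0, 0, 0, 0, -0.173], [0, 0, 0, 0, 0, -0.173], [0, 0, 0, 0, 0, -0.173], [0, 0, 0, 0, 0, -0.173], [0, 0, 0, 0, 0, -0.173], [0, 0, 0, 0, 0, -0.173], [0, 0, 0, 0, 0, -0.173], [0, 0, 0, 0, 0, -0.173], [0, 0, 0, 0, 0, -0.173], [0, 0, 0, 0, 0, 0]]], "jaw": 0.086}}

```text
clock: 22.62
position: [0.4776, -0.0338, 0.2155]
ee_rot: [-2.326, -2.109, 0.002]
force: [-0.6, -0.0, -0.6]
width: 0.935
gripper_force: 0.0
```

{"fn": "arm_command", "kwargs": {"targets": [[[0.0467, -0.0137, 0.0045, 0, 0, 0], [0.0467, -0.0137, 0.0045, 0, 0, 0], [0.0467, -0.0137, 0.0045, 0, 0, 0], [0.0467, -0.0137, 0.0045, 0, 0, 0], [0.0467, -0.0137, 0.0045, 0, 0, 0], [0.0467, -0.0137, 0.0045, 0, 0, 0], [0, 0, 0, 0, 0, 0], [0, 0, 0, 0, 0, 0], [0, 0, 0, 0, 0, 0]]]}}

```text
clock: 23.75
position: [0.4238, 0.2516, 0.1895]
ee_rot: [2.329, 2.108, -0.001]
force: [0.7, 0.7, 0.7]
width: 0.938
gripper_force: 0.0
```

Run:
```python
from cell import arm
from h import *
plan(arm,.4238,.2532,.043,174.5)
im=arm.get_image("wrist");cv2.imwrite("pics/w5.png",im["pixels"][:,:,::-1])
```

```text
t 23.75 pos [0.4238 0.2516 0.1895] j7 -0.43 F [0.7 0.7 0.7] w 0.0861 gf 0.0
TURN [-0.     0.    -0.004] SHIFT [ 1.600e-03 -1.000e-04  1.465e-01] rel -0.63
```

View pics/w5.png

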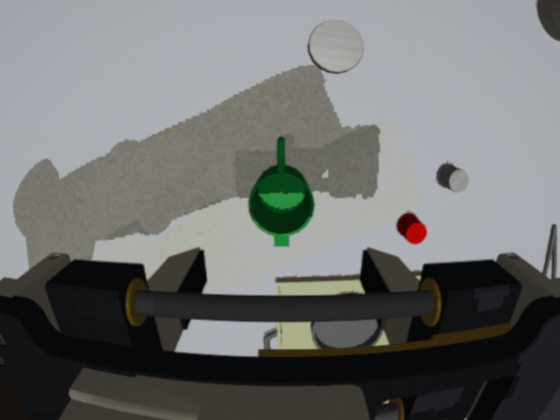

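The wrist view shows the measuring cup at (281,202), its handle straight up at (281,150) and its lip at (281,240). It is between the open jaws.

{"fn": "arm_command", "kwargs": {"targets": [[[0.003, -0.001, 0.04, 0, 0, 0], [0, 0, 0.04, 0, 0, 0], [0, 0, 0.04, 0, 0, 0], [0, 0, 0.0265, 0, 0, 0], [0, 0, 0, 0, 0, 0], [0, 0, 0, 0, 0, 0]]]}}

```text
clock: 24.55
position: [0.4236, 0.2558, 0.0441]
ee_rot: [2.327, 2.11, 0.002]
force: [0.5, 0.5, 0.6]
width: 0.937
gripper_force: 0.0
```

{"fn": "arm_command", "kwargs": {"targets": [[[0, 0, 0, 0, 0, 0], [0, 0, 0, 0, 0, 0], [0, 0, 0, 0, 0, 0], [0, 0, 0, 0, 0, 0], [0, 0, 0, 0, 0, 0], [0, 0, 0, 0, 0, 0]]], "jaw": 0.045, "newtons": 12}}

```text
clock: 25.3
position: [0.4228, 0.2563, 0.0434]
ee_rot: [-2.325, -2.112, -0.001]
force: [-1.9, 0.4, 5.8]
width: 0.613
gripper_force: 12.0
```

{"fn": "arm_command", "kwargs": {"targets": [[[0, 0, -0.03, 0, 0, 0], [0, 0, -0.05, 0, 0, 0], [0, 0, -0.05, 0, 0, 0], [0, 0, 0, 0, 0, 0], [0, 0, 0, 0, 0, 0]]]}}

```text
clock: 25.92
position: [0.4223, 0.2561, 0.1727]
ee_rot: [-2.325, -2.112, 0.001]
force: [-0.4, 0.1, -1.0]
width: 0.608
gripper_force: 12.0
```

Run:
```python
from cell import arm
from h import *
plan(arm,.486,.0805,.14,174.5)
```

```text
t 25.93 pos [0.4223 0.2561 0.1727] j7 -0.4 F [-0.4  0.1 -1. ] w 0.0558 gf 12.0
TURN [-0.001  0.     0.   ] SHIFT [-0.1687  0.0803  0.0327] rel -0.26
```

{"fn": "arm_command", "kwargs": {"targets": [[[-0.0337, 0.0161, 0.0065, 0, 0, 0], [-0.0337, 0.0161, 0.0065, 0, 0, 0], [-0.0337, 0.0161, 0.0065, 0, 0, 0], [-0.0337, 0.0161, 0.0065, 0, 0, 0], [-0.0337, 0.0161, 0.0065, 0, 0, 0], [0, 0, 0, 0, 0, 0], [0, 0, 0, 0, 0, 0], [0, 0, 0, 0, 0, 0]]]}}

```text
clock: 26.92
position: [0.4861, 0.0817, 0.1401]
ee_rot: [-2.323, -2.113, 0.001]
force: [-0.4, -0.3, -0.9]
width: 0.61
gripper_force: 12.0
```

Run:
```python
from cell import arm
from h import *
plan(arm,.486,.0805,.055,174.5)
im=arm.get_image("wrist");cv2.imwrite("pics/w6.png",im["pixels"][:,:,::-1])
```

```text
t 26.93 pos [0.4861 0.0817 0.1401] j7 0.03 F [-0.4 -0.3 -0.9] w 0.056 gf 12.0
TURN [-0.001  0.     0.001] SHIFT [-0.0012 -0.      0.0851] rel -0.26
```

View pics/w6.png

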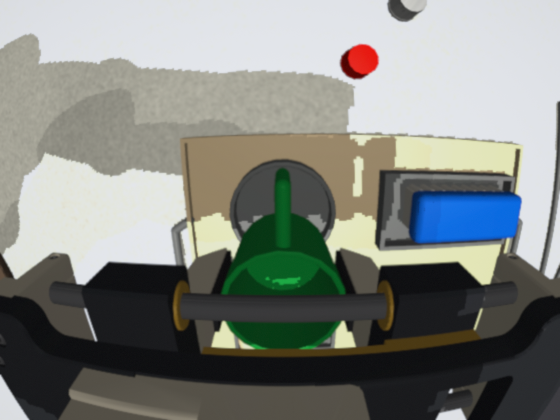

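The wrist view shows the cup over the wide well, whose far rim is at (283,160). The centres agree within 2 mm. I lower it.

{"fn": "arm_command", "kwargs": {"targets": [[[-0.0015, 0, 0.03, 0, 0, 0], [0, 0, 0.03, 0, 0, 0], [0, 0, 0.015, 0, 0, 0], [0, 0, 0.008, 0, 0, 0], [0, 0, 0, 0, 0, 0], [0, 0, 0, 0, 0, 0]]]}}

```text
clock: 27.72
position: [0.4871, 0.0793, 0.0583]
ee_rot: [2.325, 2.112, 0.002]
force: [0.2, -0.2, 0.2]
width: 0.612
gripper_force: 12.0
```

{"fn": "arm_command", "kwargs": {"targets": [[[0, 0, 0.002, 0, 0, 0], [0, 0, 0.001, 0, 0, 0], [0, 0, 0.001, 0, 0, 0], [0, 0, 0, 0, 0, 0]]]}}

```text
clock: 28.22
position: [0.4866, 0.0791, 0.0536]
ee_rot: [-2.326, -2.112, 0.0]
force: [-0.2, -0.1, -1.2]
width: 0.613
gripper_force: 12.0
```

{"fn": "arm_command", "kwargs": {"targets": [[[0, 0, 0.001, 0, 0, 0], [0, 0, 0.0008, 0, 0, 0], [0, 0, 0, 0, 0, 0]]]}}

```text
clock: 28.6
position: [0.4866, 0.0791, 0.0518]
ee_rot: [-2.326, -2.112, 0.0]
force: [0.9, -0.7, -0.4]
width: 0.612
gripper_force: 12.0
```

{"fn": "arm_command", "kwargs": {"targets": [[[0, 0, 0.0005, 0, 0, 0], [0, 0, 0.0005, 0, 0, 0], [0, 0, 0, 0, 0, 0]]]}}

```text
clock: 28.98
position: [0.4866, 0.0791, 0.0513]
ee_rot: [-2.326, -2.111, -0.001]
force: [-2.3, -0.2, 9.4]
width: 0.61
gripper_force: 12.0
```

{"fn": "arm_command", "kwargs": {"targets": [[[0, 0, -0.0005, 0, 0, 0], [0, 0, 0, 0, 0, 0], [0, 0, 0, 0, 0, 0], [0, 0, 0, 0, 0, 0]]], "jaw": 0.075}}

```text
clock: 29.48
position: [0.4866, 0.0791, 0.0513]
ee_rot: [-2.326, -2.112, 0.0]
force: [-0.2, 0.2, 0.8]
width: 0.818
gripper_force: 0.0
```

{"fn": "arm_command", "kwargs": {"targets": [[[0, 0, -0.02, 0, 0, 0], [0, 0, -0.03, 0, 0, 0], [0, 0, -0.05, 0, 0, 0], [0, 0, -0.04, 0, 0, 0], [0, 0, -0.02, 0, 0, 0], [0, 0, 0, 0, 0, 0], [0, 0, 0, 0, 0, 0]]]}}

```text
clock: 30.35
position: [0.4861, 0.0792, 0.2106]
ee_rot: [-2.325, -2.112, 0.001]
force: [0.0, -0.1, 0.1]
width: 0.819
gripper_force: 0.0
```

Run:
```python
from cell import arm
from h import *
plan(arm,.607,.2526,.15,138)
```

```text
t 30.35 pos [0.4861 0.0792 0.2106] j7 -0.06 F [ 0.  -0.1  0.1] w 0.0752 gf 0.0
TURN [-0.001  0.001  0.637] SHIFT [ 0.2098 -0.0262  0.0606] rel -1.13
```

{"fn": "arm_command", "kwargs": {"targets": [[[0, 0, 0, 0, 0, 0.16], [0, 0, 0, 0, 0, 0.16], [0, 0, 0, 0, 0, 0.16], [0, 0, 0, 0, 0, 0.157], [0, 0, 0, 0, 0, 0]]], "jaw": 0.055}}

```text
clock: 30.98
position: [0.486, 0.079, 0.2102]
ee_rot: [2.869, 1.278, -0.003]
force: [-0.4, 0.1, -0.3]
width: 0.599
gripper_force: 0.0
```

{"fn": "arm_command", "kwargs": {"targets": [[[0.042, -0.0052, 0.0121, 0, 0, 0], [0.042, -0.0052, 0.0121, 0, 0, 0], [0.042, -0.0052, 0.0121, 0, 0, 0], [0.042, -0.0052, 0.0121, 0, 0, 0], [0.042, -0.0052, 0.0121, 0, 0, 0], [0, 0, 0, 0, 0, 0], [0, 0, 0, 0, 0, 0], [0, 0, 0, 0, 0, 0]]]}}

```text
clock: 31.98
position: [0.6076, 0.2512, 0.1511]
ee_rot: [2.871, 1.276, -0.0]
force: [-0.7, 0.4, 0.4]
width: 0.597
gripper_force: 0.0
```

Run:
```python
from cell import arm
from h import *
plan(arm,.607,.2526,.027,138)
im=arm.get_image("wrist");cv2.imwrite("pics/w7.png",im["pixels"][:,:,::-1])
```

```text
t 31.98 pos [0.6076 0.2512 0.1511] j7 -0.72 F [-0.7  0.4  0.4] w 0.0548 gf 0.0
TURN [-0.     0.    -0.001] SHIFT [ 0.0006 -0.0014  0.1241] rel -1.13
```

View pics/w7.png

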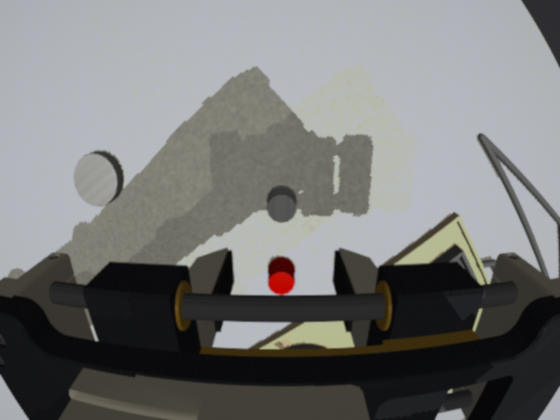

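The wrist view shows the steel cap at (282,205), centred between the jaws. The red one is at (281,277), clear of the fingers' path.

{"fn": "arm_command", "kwargs": {"targets": [[[0.0025, -0.001, 0.04, 0, 0, 0], [0, 0, 0.04, 0, 0, 0], [0, 0, 0.03, 0, 0, 0], [0, 0, 0.014, 0, 0, 0], [0, 0, 0, 0, 0, 0], [0, 0, 0, 0, 0, 0]]]}}

```text
clock: 32.78
position: [0.6097, 0.2551, 0.0283]
ee_rot: [2.87, 1.277, 0.003]
force: [-0.2, 0.4, -0.1]
width: 0.595
gripper_force: 0.0
```

{"fn": "arm_command", "kwargs": {"targets": [[[0, 0, 0, 0, 0, 0], [0, 0, 0, 0, 0, 0], [0, 0, 0, 0, 0, 0], [0, 0, 0, 0, 0, 0], [0, 0, 0, 0, 0, 0], [0, 0, 0, 0, 0, 0]]], "jaw": 0.015, "newtons": 20}}

```text
clock: 33.52
position: [0.6088, 0.2552, 0.027]
ee_rot: [-2.87, -1.277, -0.0]
force: [-0.2, -0.0, 3.6]
width: 0.277
gripper_force: 20.0
```

{"fn": "arm_command", "kwargs": {"targets": [[[0, 0, -0.03, 0, 0, 0], [0, 0, -0.05, 0, 0, 0], [0, 0, -0.05, 0, 0, 0], [0, 0, 0, 0, 0, 0], [0, 0, 0, 0, 0, 0]]]}}

```text
clock: 34.15
position: [0.6082, 0.2552, 0.1562]
ee_rot: [-2.87, -1.278, 0.001]
force: [0.0, 0.5, -0.6]
width: 0.271
gripper_force: 20.0
```

Run:
```python
from cell import arm
from h import *
plan(arm,.6315,-.0465,.15,175)
```

```text
t 34.15 pos [0.6082 0.2552 0.1562] j7 -0.73 F [ 0.   0.5 -0.6] w 0.0249 gf 20.0
TURN [-0.001  0.    -0.646] SHIFT [-0.2986  0.0495  0.0062] rel -0.01
```

{"fn": "arm_command", "kwargs": {"targets": [[[0, 0, 0, 0, 0, -0.1615], [0, 0, 0, 0, 0, -0.1615], [0, 0, 0, 0, 0, -0.1615], [0, 0, 0, 0, 0, -0.1615], [0, 0, 0, 0, 0, 0]]]}}

```text
clock: 34.78
position: [0.6079, 0.2548, 0.1552]
ee_rot: [-2.316, -2.12, 0.004]
force: [0.3, -0.3, -0.4]
width: 0.271
gripper_force: 20.0
```

{"fn": "arm_command", "kwargs": {"targets": [[[-0.0427, 0.0071, 0, 0, 0, 0], [-0.0427, 0.0071, 0, 0, 0, 0], [-0.0427, 0.0071, 0, 0, 0, 0], [-0.0427, 0.0071, 0, 0, 0, 0], [-0.0427, 0.0071, 0, 0, 0, 0], [-0.0427, 0.0071, 0, 0, 0, 0], [-0.0427, 0.0071, 0, 0, 0, 0], [0, 0, 0, 0, 0, 0], [0, 0, 0, 0, 0, 0], [0, 0, 0, 0, 0, 0]]]}}

```text
clock: 36.02
position: [0.6321, -0.0452, 0.1562]
ee_rot: [-2.314, -2.123, 0.0]
force: [1.0, 0.5, -1.0]
width: 0.271
gripper_force: 20.0
```

Run:
```python
from cell import arm
from h import *
plan(arm,.6315,-.0465,.04,175)
im=arm.get_image("wrist");cv2.imwrite("pics/w8.png",im["pixels"][:,:,::-1])
```

```text
t 36.02 pos [ 0.6321 -0.0452  0.1562] j7 0.28 F [ 1.   0.5 -1. ] w 0.0249 gf 20.0
TURN [-0.001 -0.001  0.001] SHIFT [-0.0013 -0.0005  0.1162] rel -0.01
```

View pics/w8.png

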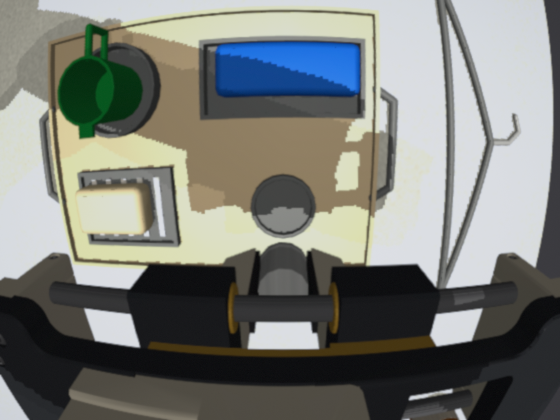

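The wrist view shows the small well at (283,205), directly under the cap. The brush, cup and soap all sit in their pockets. I lower the cap.

{"fn": "arm_command", "kwargs": {"targets": [[[-0.001, 0, 0.04, 0, 0, 0], [0, 0, 0.04, 0, 0, 0], [0, 0, 0.02, 0, 0, 0], [0, 0, 0.014, 0, 0, 0], [0, 0, 0, 0, 0, 0], [0, 0, 0, 0, 0, 0]]]}}

```text
clock: 36.83
position: [0.633, -0.0482, 0.044]
ee_rot: [2.315, 2.121, 0.002]
force: [-0.3, 0.2, 0.2]
width: 0.27
gripper_force: 20.0
```

{"fn": "arm_command", "kwargs": {"targets": [[[0, 0, 0.002, 0, 0, 0], [0, 0, 0.001, 0, 0, 0], [0, 0, 0.001, 0, 0, 0], [0, 0, 0, 0, 0, 0]]]}}

```text
clock: 37.33
position: [0.6321, -0.048, 0.0388]
ee_rot: [-2.316, -2.122, -0.0]
force: [-0.4, 0.0, 0.1]
width: 0.271
gripper_force: 20.0
```

{"fn": "arm_command", "kwargs": {"targets": [[[0, 0, 0.001, 0, 0, 0], [0, 0, 0.001, 0, 0, 0], [0, 0, 0.001, 0, 0, 0], [0, 0, 0, 0, 0, 0]]]}}

```text
clock: 37.83
position: [0.6321, -0.048, 0.0357]
ee_rot: [-2.316, -2.122, 0.0]
force: [-0.1, -0.4, -0.8]
width: 0.273
gripper_force: 20.0
```

{"fn": "arm_command", "kwargs": {"targets": [[[0, 0, 0.0005, 0, 0, 0], [0, 0, 0.0005, 0, 0, 0], [0, 0, 0, 0, 0, 0]]]}}

```text
clock: 38.2
position: [0.6322, -0.048, 0.035]
ee_rot: [2.316, 2.122, 0.0]
force: [-0.9, 0.2, 3.2]
width: 0.267
gripper_force: 20.0
```

Contact. I release, rise and clear the view.

{"fn": "arm_command", "kwargs": {"targets": [[[0, 0, 0, 0, 0, 0], [0, 0, 0, 0, 0, 0], [0, 0, 0, 0, 0, 0], [0, 0, 0, 0, 0, 0]]], "jaw": 0.045}}

```text
clock: 38.7
position: [0.6321, -0.048, 0.0348]
ee_rot: [-2.316, -2.122, 0.0]
force: [0.1, 0.3, 0.1]
width: 0.49
gripper_force: 0.0
```

{"fn": "arm_command", "kwargs": {"targets": [[[0, 0, -0.02, 0, 0, 0], [0, 0, -0.03, 0, 0, 0], [0, 0, -0.05, 0, 0, 0], [0, 0, -0.05, 0, 0, 0], [0, 0, -0.03, 0, 0, 0], [0, 0, 0, 0, 0, 0]]]}}

```text
clock: 39.45
position: [0.6336, -0.0487, 0.2189]
ee_rot: [2.314, 2.119, 0.007]
force: [-0.1, -0.2, -0.5]
width: 0.491
gripper_force: 0.0
```

{"fn": "arm_command", "kwargs": {"targets": [[[-0.045, 0, 0, 0, 0, 0], [-0.045, 0, 0, 0, 0, 0], [-0.045, 0, 0, 0, 0, 0], [-0.045, 0, 0, 0, 0, 0], [-0.045, 0, 0, 0, 0, 0], [-0.045, 0, 0, 0, 0, 0], [0, 0, 0, 0, 0, 0], [0, 0, 0, 0, 0, 0]]]}}

```text
clock: 40.45
position: [0.6084, -0.3163, 0.2143]
ee_rot: [-2.315, -2.121, -0.0]
force: [0.6, 0.2, -0.4]
width: 0.491
gripper_force: 0.0
```

Run:
```python
from cell import arm
import cv2
a=arm.get_image("top")["pixels"][130:290,110:450];b=arm.get_image("scene")["pixels"][90:350,140:440]
cv2.imwrite("pics/f_top.png",cv2.resize(a,(782,368),interpolation=2)[:,:,::-1]);cv2.imwrite("pics/f_scene.png",cv2.resize(b,(690,598),interpolation=2)[:,:,::-1])
```

```text
(no output)
```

View pics/f_top.png

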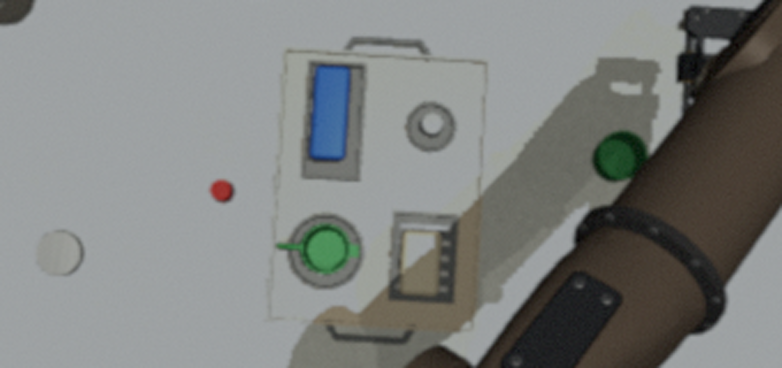

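View pics/f_scene.png

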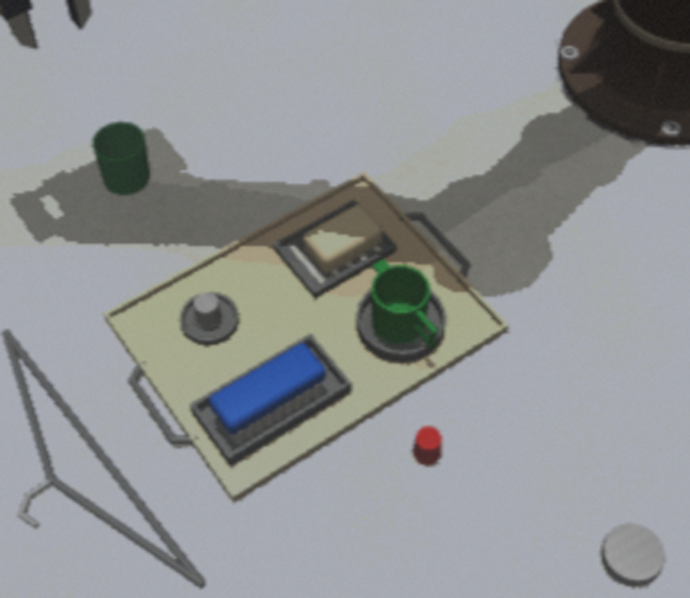

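The final views show the brush in the trough (330,112), the cap in the small well (432,125), the cup in the wide well (325,250) and the soap flat in the dish (420,262). The tumbler, jar lid and red cap have not moved.

```bash
python3 -c "
from cell import arm
print(arm.sign_off())"
```

```text
the job is handed in; nothing more can be done
None
```

The caddy is packed and handed in at about 40 s: brush, soap, measuring cup and steel cap were each lowered into their pockets in that order, and the tumbler, jar lid and red cap were left where they stood.

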